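# Wedge up the podium of a site model

## Robot

A 6-joint arm with a two-finger parallel gripper is mounted at the origin on the work surface. World frame = base frame: x ahead of the robot, y to its left, z up, the work surface at z = 0. Lengths are in m, angles in rad, forces in N, time in s.
With the tool pointing down it reaches from about 0.35 to 0.875 m from the base axis. Payload 4.2 kg.
Tool frame: the origin (TCP) lies at the very end of the fingers, on their centre line; the grasp point (between the pads) lies r.pinch_z behind it (r.pinch_z is the distance from the TCP to the grasp point, in m); z points along the fingers, y is the line along which they close (so a half turn about z gives the same grasp; the last joint's range is limited). The gripper opens to 87 mm and grips with 3 to 60 N. Pads are 19 mm wide; open, the fingers measure 117 mm over their backs; the gripper's body (75 mm by 190 mm) begins 51 mm behind the grasp point.
Start: joints at [1.537, 0.385, 0.008, 0, -1.194, -0.259], TCP at [0.18, 0.598, 0.223] pointing down, gripper open.
Joint ranges: [-3.14, 3.14], [-1.21, 2.06], [-1.07, 1.41], [-3.16, 2.05], [-2.99, -0.16], [-3.1, 3.1]. Speed limits (rad/s): [2.79, 2.79, 3.14, 3.14, 3.14, 3.14].

## Interface

Orientations are given as a unit quaternion [x, y, z, w].
In Python, from workcell import r gives the robot as it stands.
- The arm moves only by the shell command python3 -m creep 'ROWS' [FORCE]. ROWS is JSON, a list of rows, each a list of 3 entries, a list of its own where there are three numbers: the closure, from 0 (fully open) to 1 (shut), then the shift along the tool's x, y, z in mm, then the turn about the tool's z in degrees. In form: [[grip, [dx, dy, dz], yaw], ...]. A call has 1 to 20 rows; each row shifts and turns the commanded pose from where the row before left it, along the tool's axes as they then stand; what a row does not reach is not made up. A row lasts 1/12 s, in which the tool goes at most 41.7 mm and 7.16 degrees, less where a joint would pass 70% of its speed; a pose out of reach is approached as far as the arm can. A call with a gripper value outside its range is refused whole. The fingers move at their own pace and stop on an object; FORCE is the grip in N (left out, the last holds). Time passes only in rows, so rows that do not move let the fingers close. It gives the time, the measured TCP pose, the force, the opening and the grip force at its end, in the units of the state.
- r.sense(): the state, without advancing time (a new reading comes with each control period).
- r.capture(name): name is "side" or "top" or "wrist"; returns the picture (400x640x3 uint8, red, green, blue); there is no depth.
- r.get_calibration(name): a dict with "K" (3x3 intrinsics, pixels), "dist" ([k1, k2, p1, p2, k3] as OpenCV has them; the pictures are not rectified), "rvec" (rotation vector, rad) and "tvec" (3), from world to camera coordinates, as OpenCV has them. Camera axes: x right, y down, z forward; pixel columns grow to the right and rows downward; lengths in m; the calibration is good to about 2 mm. A picture is of the moment at which its call begins: read the wrist's pose just before it. get_calibration takes no time and is no camera call; for the wrist camera it gives the pose at the moment of the call.
- r.close_job(): hands the job in; it is judged then, once.
Trained networks look in the newest picture that a camera, given by its name, has taken for a name from the list of things; names that differ only in an ending like _2 or _b are one class to them, and where a whole thing is asked for, a point or a joint stands for the part that bears it (a point fixed in the world has none). Each returns a list of dicts, best first, with "p" (0 to 1); they miss things now and then, are a little off and sometimes report something else, mostly with a low value. They report only what shows in the picture. A call takes as long as a camera call. They do not tell look-alikes from the thing itself.
- r.recognise(query, camera): "point" ([x, y, z] in m, in the coordinates of the camera as it stood for that picture, good to about 4 mm: the middle of the surface that is visible of it).
The state is a dict: "t": time; "qpos": joint angles; "joint_vel": joint speeds; "joint_efforts": joint torques, N m; "tool_pos": TCP position; "tcp_rot": TCP orientation; "wrist_force": force on the tool from outside, world axes, zero at the start; "torque": the same for the moment, N m; "gripper_width": opening from 0.0 (shut) to 1.0 (fully open); "grip_force": force on a finger pad.
Only numpy, scipy, OpenCV 4.12 (cv2) and the standard library are available. Lean on these libraries where they do the work, as an engineer would, in place of code of your own. Each camera call takes 0.05 s, during which the arm holds its last target. There are 200 camera calls.

## Task

The podium of this site model has to come up at its street edge so that a colleague can slip a palette knife under it and take it off. Take the loose grey round tower out of its socket on the podium and stand it fully down in the free end hole of the plywood rack; then pick up the orange levelling wedge, lay it flat on the street of the base board and push its thin end into the wiring channel under the middle of that edge until the podium's street edge has just lifted off the board, a gap of about 4 mm. Finish there, still gripping the wedge and with nothing but the wedge lifting the podium; leave the other things where they are.

Things in the scene. Friction and masses are not known exactly. Their poses are not given: they have to be found in the camera images.
- tower_mid (a point): Middle of the loose tower: a grey round tower model with fine white upright fins, 20 mm in diameter, 120 mm tall, about 45 g, foot bevelled 2 mm. The point is on its axis, 60 mm above its foot; z points to its top. At the start it stands 22 mm deep in a 21.5 mm wide socket in the podium's grey block and this point is 91 mm above the bench; all buildings round it end below 65 mm.
- tower: The whole grey tower; origin at the centre of its foot.
- rack_hole2 (a point): Centre of the mouth of the rack's free hole, 40 mm above the bench. The rack is a fixed plywood block 165 x 55 x 40 mm with three holes 21.5 mm wide, 30 mm deep, in a row along its x axis, 52 mm apart; the free one is at the +x end. x runs along the row, away from the other holes; z up. A tower fully down has its foot 30 mm below this point.
- base: White base board of the model, fixed: 300 mm along x, 250 along y, 15 mm thick. Origin at the centre of its underside; x points from the open street end to the podium end. Dark green kerbs, 10 mm high, border the podium behind (+x) and at both sides, with 1.5 mm play, and stop it sliding. The flat open street, 130 mm long, lies in front of it at the -x end.
- podium_edge (a point): Middle of the bottom of the podium's street edge, on the board: 15 mm above the bench at the start; its rise from there is the gap. x points level into the podium, square to the edge (the way to push the wedge), y along the edge, z up. Under the edge, centred on this point, opens the wiring channel: 44 mm wide, 5 mm high, running straight along x right through the podium.
- podium: The podium: loose white plate with low green-roofed buildings, 140 mm along x, 150 along y, 0.55 to 0.9 kg: an 8 mm deck on two 5 mm high, 53 mm wide battens, the wiring channel between them. Lifted at the street edge it pivots on its far bottom edge. Origin at the centre of its underside, axes as at podium_edge.
- wedge_grip (a point): Grip of the loose orange levelling wedge (60 g) on the bench: an upright block 30 mm along x, 28 along y, 44 tall; the point is on its axis, 24 mm above the flat underside. x points to the thin end, z up. The taper ahead is 28 mm wide, 18 mm thick at 15 mm ahead of this point, falling evenly to 2 mm at the blunt tip 95 mm ahead.
- wedge: The whole wedge; origin on its underside below the grip, x to the thin end. Its taper rises 1 mm in 5: lying flat on the board it first touches the podium with 15 mm of its length in the 5 mm high channel, then each further 5 mm lifts the edge about 1 mm, for a push of only some 2 to 8 N.
- rod_blue: Bystander: blue round tower model, 20 mm wide, 100 mm tall, standing in the rack's -x end hole; origin at its foot.
- rod_white: Bystander: white round tower model, 20 mm wide, 90 mm tall, in the rack's middle hole; origin at its foot.
- tape: Bystander: yellow roll ring of tape lying flat, 90 mm across, 24 mm high; origin at its underside.
- glue: Bystander: white glue bottle with a pointed cap, 34 mm wide, 100 mm tall, standing; origin at its underside.
There are look-alikes about, which are no part of the job. Of the things shaped like the wedge, the orange one is meant.

How it is judged:
By the outcome, as a careful person would: the job done as asked, in the order asked, and still so for the second after the job is handed in, while the arm keeps its last pose, push and grip.
It also fails if it takes over 61 s, if anything falls off the work surface, if the arm or the gripper's body presses on something with over 40 N, if the wrist force passes 120 N, or if a joint passes its speed limit or range.

## Working session

There is one attempt and no reset: what is moved stays moved. The work goes in short steps, Python scripts to look and compute and a shell command to move; the robot and the scene stay as the last step left them, time stands still between calls to the robot, and variables do not carry over. Pictures are saved under pics/ and viewed, at most 10 in all, crops included, and the job is handed in when it is done.

```bash
mkdir -p pics
cat > h.py <<'E'
import numpy as np, cv2
from workcell import r
def w(name,p):
    c=r.get_calibration(name);R=cv2.Rodrigues(np.array(c["rvec"],float))[0]
    return R.T@(np.array(p)-np.array(c["tvec"]).ravel())
def px(name,P):
    c=r.get_calibration(name)
    return cv2.projectPoints(np.array(P,float).reshape(-1,3),np.array(c["rvec"],float),np.array(c["tvec"],float),np.array(c["K"],float),np.array(c["dist"],float))[0].reshape(-1,2)
def onz(name,uv,z):
    c=r.get_calibration(name);R=cv2.Rodrigues(np.array(c["rvec"],float))[0]
    n=cv2.undistortPoints(np.array(uv,float).reshape(-1,1,2),np.array(c["K"],float),np.array(c["dist"],float)).reshape(-1,2)
    C=-R.T@np.array(c["tvec"],float).ravel()
    d=np.c_[n,np.ones(len(n))]@R
    return C+d*((z-C[2])/d[:,2])[:,None]
def save(name,f):
    im=r.capture(name);cv2.imwrite("pics/"+f,im[:,:,::-1]);return im
E
python3 - <<'E'
from h import *
np.set_printoptions(precision=4,suppress=True)
ims=[save(c,c+"0.png") for c in("top","side")]
for q in["tower","tower_mid","rack_hole2","podium_edge","podium","wedge_grip","wedge","base","rod_blue","glue","tape"]:
  for c in("top","side"):
    for d in r.recognise(q,c)[:3]: print(q,c,round(d["p"],2),w(c,d["point"]),px(c,w(c,d["point"]))[0].round())
s=r.sense();print(s,r.pinch_z)
E
```

```text
tower top 0.54 [0.5185 0.2206 0.1342] [216. 201.]
tower side 0.71 [0.5239 0.2162 0.1067] [263. 144.]
tower_mid side 0.52 [0.518  0.2152 0.103 ] [262. 146.]
rack_hole2 top 0.71 [ 0.5423 -0.1759  0.0142] [338. 193.]
rack_hole2 top 0.58 [ 0.4842 -0.3942  0.0349] [403. 204.]
rack_hole2 side 0.67 [ 0.5321 -0.2055  0.012 ] [345. 226.]
rack_hole2 side 0.55 [ 0.4623 -0.41    0.0392] [379. 269.]
podium_edge top 0.65 [ 0.4285 -0.395   0.1087] [409. 216.]
podium_edge side 0.62 [0.5655 0.1564 0.0307] [284. 167.]
podium_edge side 0.57 [ 0.4239 -0.4051  0.0861] [367. 258.]
podium top 0.78 [0.565  0.1751 0.0277] [236. 193.]
podium top 0.49 [ 0.694  -0.2866  0.0704] [367. 144.]
podium side 0.87 [0.565  0.158  0.0287] [284. 168.]
wedge_grip top 0.82 [ 0.6712 -0.4508  0.0141] [412. 153.]
wedge_grip top 0.8 [ 0.2989 -0.2614  0.0096] [369. 262.]
wedge_grip top 0.72 [ 0.4291 -0.1658  0.015 ] [338. 226.]
wedge_grip side 0.83 [ 0.4235 -0.1567  0.0132] [303. 231.]
wedge_grip side 0.7 [ 0.6408 -0.4505  0.0132] [440. 257.]
wedge_grip side 0.67 [ 0.2575 -0.5043  0.0143] [336. 345.]
wedge top 0.84 [ 0.2639 -0.4
[... 508 characters left out ...]
 0.87 [ 0.6885 -0.2971  0.0428] [409. 213.]
tape top 0.78 [ 0.7455 -0.1115  0.0238] [315. 138.]
tape top 0.28 [0.5272 0.2147 0.132 ] [218. 198.]
tape side 0.7 [ 0.7402 -0.1108  0.0127] [376. 189.]
{'t': 1.2, 'qpos': array([ 1.5366,  0.3847,  0.0079, -0.    , -1.194 , -0.2586]), 'joint_vel': array([ 0.0003, -0.0002,  0.0002, -0.0007,  0.0014, -0.0002]), 'joint_efforts': array([  0.0012, -39.0472,  18.7619,   4.2243,   0.0154,  -0.    ]), 'tool_pos': array([0.1804, 0.5984, 0.2226]), 'tcp_rot': array([ 0.9893, -0.1459, -0.    , -0.    ]), 'wrist_force': array([-0.2955,  0.801 , -0.0197]), 'torque': array([-0.0046, -0.0274, -0.0131]), 'grip_force': 0.0, 'gripper_width': 0.998115869873671} 0.0187
```

View pics/top0.png

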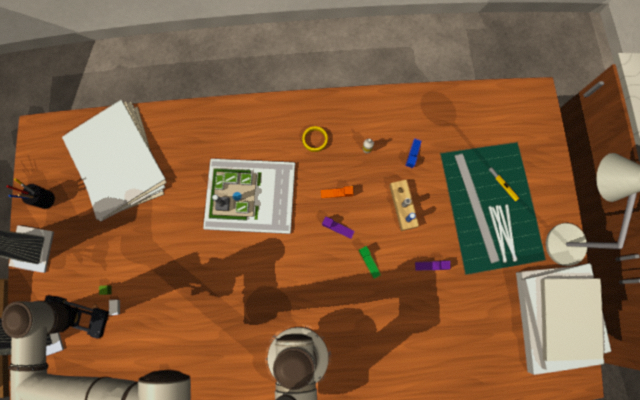

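View pics/side0.png

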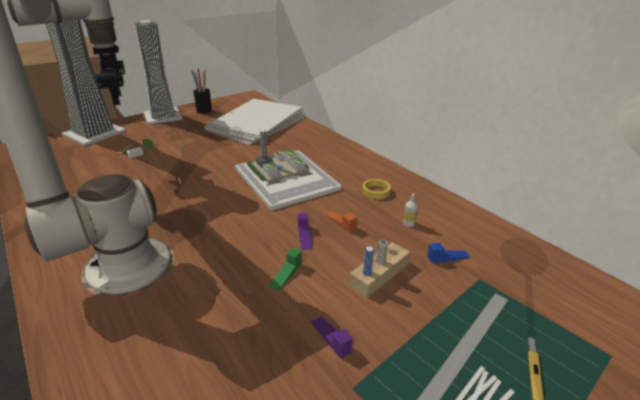

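```bash
cat >> h.py <<'E'
from scipy.spatial.transform import Rotation as Ro
np.set_printoptions(precision=4,suppress=True)
def go(P,head=None):
    """shift (mm) in tool axes to put TCP at P; head = desired heading (deg) of tool x in world"""
    s=r.sense();R=Ro.from_quat(s["tcp_rot"]).as_matrix()
    h=np.degrees(np.arctan2(R[1,0],R[0,0]))
    print("t",round(s["t"],2),"tcp",s["tool_pos"],"head",round(h,2),"shift",(R.T@(np.array(P)-s["tool_pos"])*1e3).round(1),
      "yaw needed",None if head is None else round(-(head-h),2),"F",s["wrist_force"],"w",round(s["gripper_width"]*87,1),s["grip_force"])
E
python3 - <<'E'
from h import *
c=r.get_calibration("wrist");R=cv2.Rodrigues(np.array(c["rvec"]))[0];s=r.sense()
T=Ro.from_quat(s["tcp_rot"]).as_matrix()
C=-R.T@np.array(c["tvec"]).ravel()
print("cam in tool",T.T@(C-s["tool_pos"]),"axis in tool",T.T@R.T,c["K"])
go([0.46,0.20,0.30],-17)
im=cv2.imread("pics/top0.png")
a=cv2.resize(im[145:245,195:305],None,fx=5,fy=5,interpolation=2)
b=cv2.resize(im[170:235,310:430],None,fx=5,fy=5,interpolation=2)
o=np.zeros((500+0,0,3));cv2.imwrite("pics/a.png",a);cv2.imwrite("pics/b.png",b)
E
```

```text
cam in tool [ 0.0752 -0.0003 -0.1618] axis in tool [[-0.0006 -0.9619 -0.2735]
 [ 1.     -0.0007  0.0003]
 [-0.0005 -0.2735  0.9619]] [[310.82     0.     315.9708]
 [  0.     310.82   194.8035]
 [  0.       0.       1.    ]]
t 1.2 tcp [0.1804 0.5984 0.2226] head -16.78 shift [382.7 300.7 -77.5] yaw needed 0.22 F [-0.2955  0.801  -0.0197] w 86.8 0.0
```

View pics/a.png

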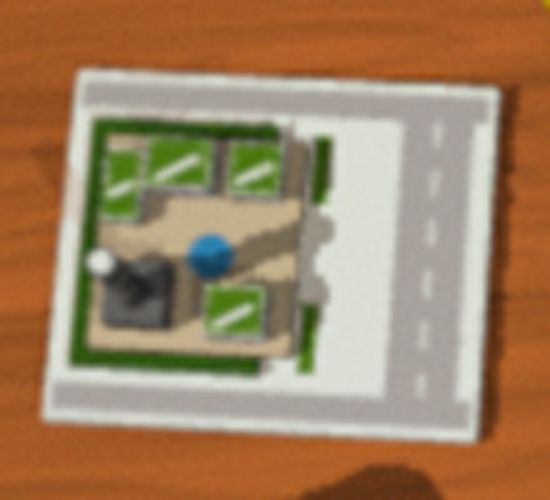

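View pics/b.png

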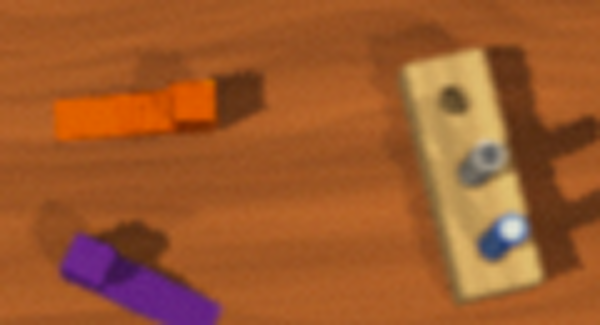

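Run:
```python
from h import *
A=lambda u,v:(195+u/5-.4,145+v/5-.4)
B=lambda u,v:(310+u/5-.4,170+v/5-.4)
print("tower top",onz("top",[A(100,262)],.151))
print("hole",onz("top",[B(453,100)],.040))
q=onz("top",[B(403,65),B(462,303),B(541,278),B(484,50)],.04);print("rack",q,"row dir",np.degrees(np.arctan2(*(q[0]-q[1])[1::-1])),np.degrees(np.arctan2(*(q[3]-q[2])[1::-1])))
q=onz("top",[A(80,70),A(498,87),A(477,440),A(43,420)],.015);print("base",q,"xdir",np.degrees(np.arctan2(*(q[0]-q[1])[1::-1])),np.degrees(np.arctan2(*(q[3]-q[2])[1::-1])),[np.linalg.norm(q[i]-q[i-1]) for i in range(4)])
print("podedge",onz("top",[A(300,240)],.028))
q=onz("top",[B(195,102)],.044);q2=onz("top",[B(55,121)],.002);print("wedge",q,q2,np.degrees(np.arctan2(*(q2-q)[0][1::-1])))
```

```text
tower top [[0.5285 0.2223 0.151 ]]
hole [[ 0.5341 -0.3889  0.04  ]]
rack [[ 0.5611 -0.3571  0.04  ]
 [ 0.3941 -0.3803  0.04  ]
 [ 0.407  -0.4358  0.04  ]
 [ 0.5678 -0.4142  0.04  ]] row dir 7.925306381661737 7.645850785730473
base [[ 0.7003  0.2653  0.015 ]
 [ 0.6654 -0.0312  0.015 ]
 [ 0.4168 -0.0024  0.015 ]
 [ 0.4511  0.296   0.015 ]] xdir 83.28677823883262 83.45324354852605 [np.float64(0.2510930384203309), np.float64(0.2985700497020395), np.float64(0.2502166845435518), np.float64(0.3003784174213241)]
podedge [[0.5621 0.1109 0.028 ]]
wedge [[ 0.5444 -0.2118  0.044 ]] [[ 0.5472 -0.116   0.002 ]] 88.32849189701125
```

```bash
python3 -m creep '[[0,[28,22,-6],0],[0,[28,22,-6],0],[0,[28,22,-6],0],[0,[28,22,-6],0],[0,[28,22,-6],0],[0,[28,22,-6],0],[0,[28,22,-6],0],[0,[28,22,-6],0],[0,[28,22,-6],0],[0,[28,22,-6],0],[0,[28,22,-6],0],[0,[28,22,-6],0],[0,[28,22,-6],0],[0,[0,0,0],0],[0,[0,0,0],0]]'
python3 - <<'E'
from h import *
im=save("wrist","w0.png")
for q in["tower","tower_mid","podium_edge","podium"]:
    for d in r.recognise(q,"wrist")[:2]: print(q,round(d["p"],2),w("wrist",d["point"]),px("wrist",w("wrist",d["point"]))[0].round())
go([0.52,0.21,.3],-14)
E
```

```text
t: 2.45
tool_pos: [0.4472, 0.218, 0.301]
tcp_rot: [0.989, -0.148, 0.0, -0.0]
wrist_force: [-0.0, 0.7, -1.2]
gripper_width: 0.999
grip_force: 0.0
tower 0.74 [0.5275 0.2183 0.1524] [293. 103.]
tower_mid 0.59 [0.5244 0.2189 0.1554] [293. 106.]
podium_edge 0.64 [0.567  0.184  0.0251] [316.  67.]
podium_edge 0.25 [0.523  0.2209 0.1518] [292. 108.]
podium 0.9 [0.563  0.1812 0.0247] [319.  69.]
t 2.7 tcp [0.4458 0.2203 0.3003] head -16.67 shift [ 74.1 -11.4   0.3] yaw needed -2.67 F [ 0.1851 -0.0897  0.2412] w 87.0 0.0
```

View pics/w0.png

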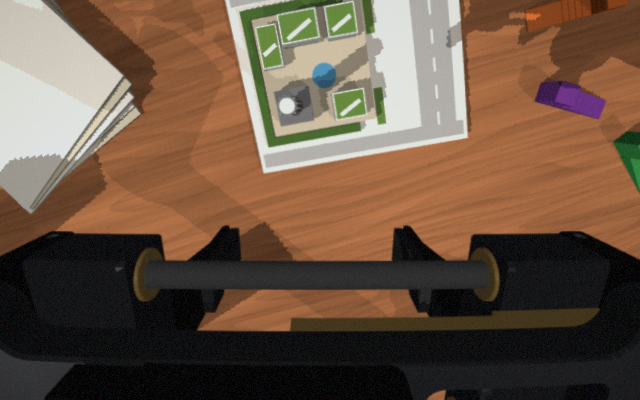

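Run:
```python
from h import *
p=onz("wrist",[(287.5,104)],.151)[0];print(p)
c=onz("wrist",[(263,172),(467,136)],.015);print("corners near robot",c)
go([p[0],p[1],.185],7.8)
```

```text
[0.5282 0.2244 0.151 ]
corners near robot [[0.4516 0.2997 0.015 ]
 [0.4176 0.0021 0.015 ]]
t 2.7 tcp [0.4458 0.2203 0.3003] head -16.67 shift [ 77.8 -27.6 115.3] yaw needed -24.47 F [ 0.1851 -0.0897  0.2412] w 87.0 0.0
```

```bash
python3 -m creep '[[0,[20,-7,10],0],[0,[20,-7,10],0],[0,[20,-7,10],0],[0,[18,-7,10],0],[0,[0,0,19],-6.1],[0,[0,0,19],-6.1],[0,[0,0,19],-6.1],[0,[0,0,18],-6.1],[0,[0,0,0],0]]'
python3 - <<'E'
from h import *
im=save("wrist","w1.png")
cv2.imwrite("pics/w1c.png",cv2.resize(im[90:330,150:500,::-1],None,fx=2,fy=2))
for d in r.recognise("tower","wrist")[:2]: print(round(d["p"],2),w("wrist",d["point"]),px("wrist",w("wrist",d["point"]))[0].round())
s=r.sense();print(px("wrist",[s["tool_pos"]]),px("wrist",[[.5282,.2235,.151]]))
go([.5282,.2235,.107],7.8)
E
```

```text
t: 3.45
tool_pos: [0.5263, 0.2236, 0.1812]
tcp_rot: [0.998, 0.068, -0.004, 0.002]
wrist_force: [-0.3, -0.0, -0.3]
gripper_width: 0.997
grip_force: 0.0
0.82 [0.5398 0.2212 0.1499] [323. 207.]
[[316.1505 244.4271]] [[317.3948 223.6103]]
t 3.55 tcp [0.5288 0.2245 0.1854] head 7.57 shift [-0.7  0.8 78.4] yaw needed -0.23 F [ 0.4135 -0.4709 -0.0074] w 87.0 0.0
```

View pics/w1c.png

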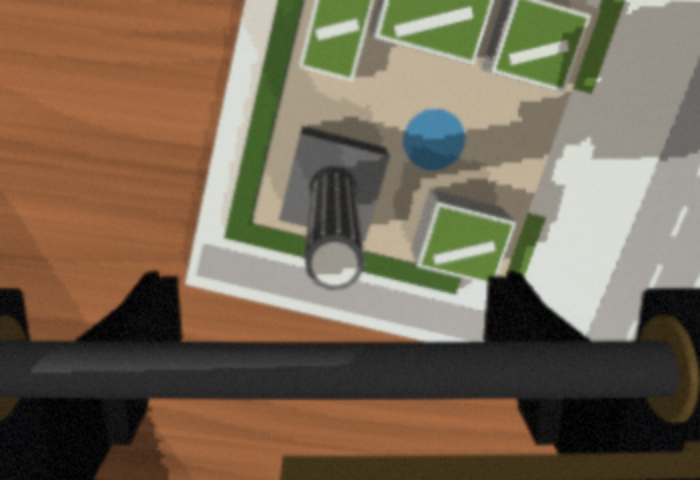

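```bash
python3 -m creep '[[0,[0,0.8,26],0],[0,[0,0,26],0],[0,[0,0,26],0],[0,[0,0,0],0],[1,[0,0,0],0],[1,[0,0,0],0],[1,[0,0,0],0],[1,[0,0,0],0],[1,[0,0,0],0],[1,[0,0,0],0],[1,[0,0,0],0],[1,[0,0,0],0]]' 25
python3 -c "
from h import *
go([.5341,-.3889,.2],7.8)"
```

```text
t: 4.55
tool_pos: [0.5292, 0.223, 0.1078]
tcp_rot: [0.998, 0.066, 0.0, -0.0]
wrist_force: [-0.9, -0.7, -0.2]
gripper_width: 0.479
grip_force: 0.0
t 4.55 tcp [0.5292 0.223  0.1078] head 7.62 shift [-76.3 607.1 -92.3] yaw needed -0.18 F [-0.9313 -0.7453 -0.1814] w 41.7 0.0
```

```bash
python3 -m creep '[[1,[0,0,0],0],[1,[0,0,0],0],[1,[0,0,0],0],[1,[0,0,0],0],[1,[0,0,0],0],[1,[0,0,0],0],[1,[0,0,0],0]]'
```

```text
t: 5.13
tool_pos: [0.5292, 0.223, 0.1075]
tcp_rot: [0.998, 0.067, -0.0, 0.0]
wrist_force: [-0.3, -0.0, -1.1]
gripper_width: 0.222
grip_force: 25.0
```

```bash
python3 -m creep '[[1,[0,0,-6],0],[1,[0,0,-8],0],[1,[0,0,-10],0],[1,[0,0,-18],0],[1,[0,0,-25],0],[1,[0,0,-26],0],[1,[0,0,0],0]]'; python3 -m creep '[[1,[-2,16,0],0],[1,[-4,32,0],0],[1,[-5,40,0],0],[1,[-5,40,0],0],[1,[-5,40,0],0],[1,[-5,40,0],0],[1,[-5,40,0],0],[1,[-5,40,0],0],[1,[-5,40,0],0],[1,[-5,40,0],0],[1,[-5,40,0],0],[1,[-5,40,0],0],[1,[-5,40,0],0],[1,[-4,30,0],0],[1,[-2,16,0],0],[1,[0,0,0],0],[1,[0,0,0],0]]'
python3 - <<'E'
from h import *
save("wrist","w2.png")
for d in r.recognise("rack_hole2","wrist")[:3]: print(round(d["p"],2),w("wrist",d["point"]),px("wrist",w("wrist",d["point"]))[0].round())
go([.5341,-.3889,.2],7.8)
s=r.sense();f=s["tool_pos"]-[0,0,.0765];print("foot",f,px("wrist",[f]))
E
```

```text
t: 5.72
tool_pos: [0.5323, 0.2245, 0.2079]
tcp_rot: [0.998, 0.067, 0.006, -0.003]
wrist_force: [0.9, 0.3, 0.4]
gripper_width: 0.221
grip_force: 25.0
t: 7.13
tool_pos: [0.5323, -0.3161, 0.1998]
tcp_rot: [0.998, 0.065, -0.001, -0.001]
wrist_force: [0.0, 0.8, -0.4]
gripper_width: 0.224
grip_force: 25.0
0.91 [ 0.5206 -0.3828  0.0347] [376. 198.]
t 7.23 tcp [ 0.533  -0.3146  0.2004] head 7.64 shift [-8.8 73.8  0.3] yaw needed -0.16 F [ 0.0976  1.139  -0.3053] w 19.5 24.999900556867942
foot [ 0.533  -0.3146  0.1239] [[316.1783 203.7381]]
```

View pics/w2.png

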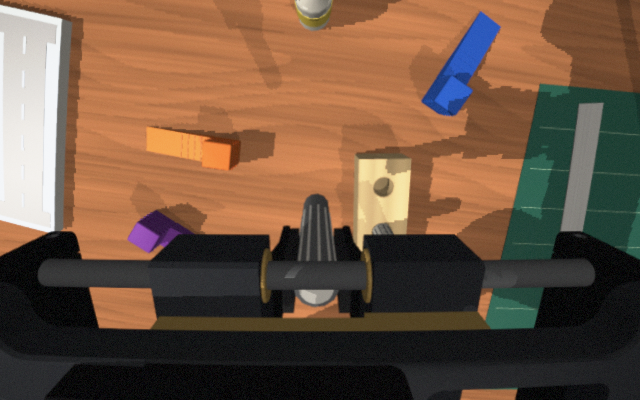

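Run:
```python
from h import *
im=cv2.imread("pics/w2.png");h=cv2.cvtColor(im,cv2.COLOR_BGR2GRAY)
sub=h[176:196,370:396];m=cv2.threshold(sub,0,255,cv2.THRESH_BINARY_INV+cv2.THRESH_OTSU)[1]
ys,xs=np.nonzero(m);x0,x1,y0,y1=xs.min()+370,xs.max()+370,ys.min()+176,ys.max()+176
print(x0,x1,y0,y1)
for row in sub[::1]: print(' '.join(f"{v:3d}" for v in row))
print(onz("wrist",[(383,186)],.04))
q=onz("wrist",[(357,158),(410,158)],.04);print(q,q.mean(0)-.0305*np.array([np.cos(.135),np.sin(.135),0]),np.linalg.norm(q[0]-q[1]))
```

```text
373 392 177 195
218 215 212 213 215 217 221 222 222 220 214 215 209 202 199 200 204 204 208 211 212 211 215 217 219 221
213 214 212 213 215 218 221 219 220 212 191 180 171 165 159 165 169 183 195 205 210 213 214 218 219 221
215 214 213 211 216 218 218 211 192 169 150 143 137 131 126 129 131 135 146 179 201 213 213 218 220 225
218 215 215 213 215 214 206 184 155 138 129 129 127 126 125 126 121 108 100 146 184 205 215 219 219 222
214 213 215 211 213 203 182 151 135 132 129 125 123 123 123 124 120 108  95 132 163 186 210 218 219 223
215 217 213 214 205 179 150 136 130 128 126 124 126 125 122 124 122 107  91 131 151 163 189 212 218 223
213 214 212 209 190 155 137 131 131 129 125 123 123 125 121 122 120  98  86 130 154 156 169 203 212 219
207 212 211 201 172 136 131 133 129 128 126 125 123 121 123 123 115  97  83 131 149 154 156 190 209 221
196 200 203 189 153 133 130 130 128 128 126 125 123 122 122 122 108  88  81 131 149 154 156 181 213 222
190 192 195 176 140 131 132 133 130 129 126 125 124 121 123 112  99  83  87 134 149 152 153 169 210 221
193 193 195 165 138 131 131 131 129 129 127 
[... 424 characters left out ...]
 91  87  87  90 109 128 138 139 146 162 206 220 224
191 193 189 169 125  92  84  85  91  92  92  89  88  88  89  91  90 116 129 133 136 142 176 211 222 224
192 189 189 181 144 110  94  86  83  88  84  88  90  88  89  89  86 111 123 129 134 162 197 214 222 223
190 191 188 187 172 143 112  86  84  81  78  82  86  88  87  83  85 105 114 125 148 187 209 219 222 223
191 191 191 189 186 176 151 119  94  86  80  83  80  78  82  79  85 102 124 148 177 201 215 219 223 224
193 191 189 191 193 194 188 166 141 111  92  86  86  86  89  92 105 126 156 185 202 211 216 220 222 223
[[ 0.5359 -0.3865  0.04  ]]
[[ 0.5619 -0.3538  0.04  ]
 [ 0.5694 -0.4089  0.04  ]] [ 0.5355 -0.3854  0.04  ] 0.05566079083368419
```

Run:
```python
from h import *
s=r.sense();T=Ro.from_quat(s["tcp_rot"]).as_matrix();f=s["tool_pos"]-[0,0,.0765]
a=np.linspace(0,2*np.pi,60)
for rad,dz in((.008,0),(.010,.002)):
    P=f+dz*np.array([0,0,1])+rad*(np.cos(a)[:,None]*T[:,0]+np.sin(a)[:,None]*T[:,1]);u=px("wrist",P);print(u.min(0),u.max(0))
g=cv2.imread("pics/w2.png",0)
for v in range(190,216,2): print(v,g[v,296:336])
go([.5359,-.3867,.135],7.8)
```

```text
[306.2313 194.1591] [326.1255 213.1354]
[303.6501 192.4096] [328.7083 216.2974]
190 [132 131 131 133 132 133 135 132 138 135 135 136 136 136 135 133 130 130
 131 131 133 133 132 135 135 135 134 135 136 135 138 136 137 137 138 135
 138 135 132 129]
192 [129 130 129 129 129 130 131 128 132 132 129 129 129 132 130 130 132 128
 127 125 126 128 129 132 129 130 129 130 131 131 132 130 133 132 133 131
 137 134 133 132]
194 [131 130 130 133 133 129 129 130 131 131 131 132 130 131 114  98  92  87
  78  74  73  67  71  88  98 111 122 126 128 131 130 129 132 131 132 133
 130 131 131 130]
196 [135 132 135 133 133 134 134 134 134 132 131 124 108  85  72  62  58  56
  54  50  53  50  47  49  51  53  59  74  98 120 129 131 129 131 130 131
 127 132 130 130]
198 [138 139 138 135 135 136 134 135 135 125 102  82  72  65  63  58  57  57
  56  53  51  48  48  47  52  53  49  52  51  86 119 130 132 134 136 133
 135 134 131 136]
200 [141 139 141 140 140 142 146 141 134 108  81  72  69  66  64  59  57  52
  57  55  49  49  52  54  50  48  47  45  48  49  64  92 121 132 134 131
 136 135 132 131]
202 [132 132
[... 604 characters left out ...]
0  58  81  87  69  50  77 116 136 135
 137 136 131 134]
210 [139 138 140 137 136 134 121 112 116  97  73  61  71 100 112  88  55  46
  51  47  55  81  95  73  50  43  47  53  79  97  74  51  69 114 135 140
 140 140 139 138]
212 [145 145 146 143 146 142 127 123 119  97  71  64  73 100 113  89  58  51
  50  53  59  83  95  78  55  44  49  52  76  94  75  54  67 104 133 143
 139 142 139 140]
214 [149 149 151 148 149 144 124 128 122  89  65  64  73 104 107  82  57  46
  48  50  55  81 100  82  56  47  47  49  67  88  84  58  61  94 128 144
 145 143 147 145]
t 7.23 tcp [ 0.533  -0.3146  0.2004] head 7.64 shift [-6.7 71.9 65.3] yaw needed -0.16 F [ 0.0976  1.139  -0.3053] w 19.5 24.999900556867942
```

```bash
python3 -m creep '[[1,[-2,24,0],0],[1,[-3,24,0],0],[1,[-1.7,23.9,10],0],[1,[0,0,20],0],[1,[0,0,22],0],[1,[0,0,18],0],[1,[0,0,0],0],[1,[0,0,0],0]]'
python3 - <<'E'
from h import *
im=save("wrist","w3.png")
cv2.imwrite("pics/w3c.png",cv2.resize(im[150:310,240:400,::-1],None,fx=3.5,fy=3.5,interpolation=2))
go([.5359,-.3867,.0865],7.8)
E
```

```text
t: 7.9
tool_pos: [0.5364, -0.3861, 0.1301]
tcp_rot: [0.998, 0.067, -0.001, -0.0]
wrist_force: [-0.2, 0.4, 1.4]
gripper_width: 0.223
grip_force: 25.0
t 7.95 tcp [ 0.5373 -0.3867  0.1317] head 7.74 shift [-1.4 -0.3 45.2] yaw needed -0.06 F [-0.5309  0.3018  1.1709] w 19.2 24.999877733644098
```

View pics/w3c.png

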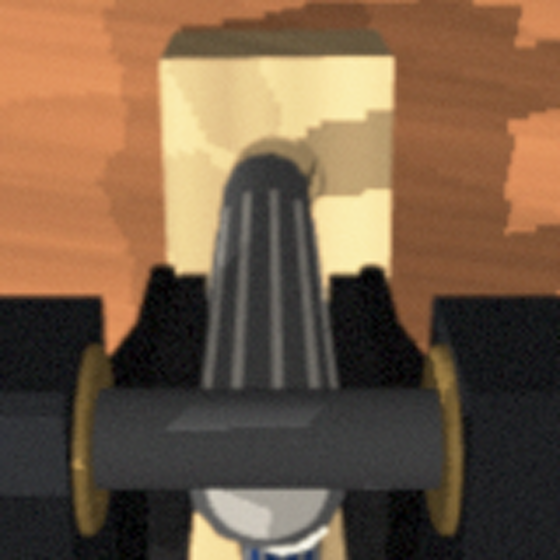

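Run:
```python
from h import *
s=r.sense();T=Ro.from_quat(s["tcp_rot"]).as_matrix()
C=lambda u,v:(240+u/3.5-.36,150+v/3.5-.36)
for lab,pts in(("left",[C(161,60),C(167,265)]),("right",[C(394,60),C(390,265)]),("hole far/right",[C(272,138),C(326,180)])):
    print(lab,((onz("wrist",pts,.04)-s["tool_pos"])@T*1e3).round(1))
f=s["tool_pos"]-[0,0,.0765]
print("foot ctr tool from edges",((onz("wrist",[C(222,195),C(318,195)],f[2]+.003)-s["tool_pos"])@T*1e3).round(1))
a=np.linspace(0,2*np.pi,60)
for c,rad in((f+[0,0,.002],.010),(f,.008),(np.r_[f[:2],.04],.01075)):
    u=px("wrist",c+rad*(np.cos(a)[:,None]*T[:,0]+np.sin(a)[:,None]*T[:,1]));print(((u+.36-[240,150])*3.5).min(0),((u+.36-[240,150])*3.5).max(0))
```

```text
left [[ 27.3 -25.2  91.6]
 [-24.5 -25.1  91.6]]
right [[ 27.3  29.9  91.7]
 [-24.6  30.5  91.7]]
hole far/right [[ 8.2  1.1 91.7]
 [-2.4 14.2 91.7]]
foot ctr tool from edges [[ -0.3 -10.4  73.5]
 [ -0.4  11.4  73.5]]
[223.3991 150.041 ] [311.1048 233.6408]
[232.4229 156.1717] [302.0539 222.5825]
[222.9412 128.0431] [311.3444 212.7909]
```

```bash
python3 -m creep '[[1,[-2.6,2,5],0],[1,[0,0,5],0],[1,[0,0,0],0],[1,[0,0,4],0],[1,[0,0,3],0],[1,[0,0,3],0],[1,[0,0,0],0]]'
python3 -c "
from h import *
go([.5359,-.3867,.0865],7.8)
im=r.capture('wrist');cv2.imwrite('pics/w4.png',im[:,:,::-1])"
```

```text
t: 8.53
tool_pos: [0.5338, -0.3894, 0.1096]
tcp_rot: [0.998, 0.066, -0.001, -0.0]
wrist_force: [0.1, -0.2, -0.7]
gripper_width: 0.221
grip_force: 25.0
t 8.53 tcp [ 0.5338 -0.3894  0.1096] head 7.61 shift [ 2.4 -2.4 23.1] yaw needed -0.19 F [ 0.1374 -0.1851 -0.6578] w 19.2 24.999697592575103
```

```bash
python3 -m creep '[[1,[0,0,5],0],[1,[0,0,5],0],[1,[0,0,5],0],[1,[0,0,4],0],[1,[0,0,2],0],[1,[0,0,1],0],[1,[0,0,0],0]]'
python3 -c "
from h import *
go([.5359,-.3867,.0865],7.8)"
```

```text
t: 9.17
tool_pos: [0.5341, -0.3896, 0.0882]
tcp_rot: [0.998, 0.066, -0.0, -0.0]
wrist_force: [0.2, 0.4, -1.1]
gripper_width: 0.223
grip_force: 25.0
t 9.17 tcp [ 0.5341 -0.3896  0.0882] head 7.63 shift [ 2.2 -2.7  1.7] yaw needed -0.17 F [ 0.2295  0.4074 -1.0747] w 19.4 24.999867357546464
```

```bash
python3 -m creep '[[1,[0,0,1],0],[1,[0,0,1],0],[1,[0,0,0],0]]'; python3 -m creep '[[1,[0,0,1],0],[1,[0,0,0],0]]'
```

```text
t: 9.42
tool_pos: [0.5342, -0.3897, 0.0866]
tcp_rot: [0.998, 0.066, 0.0, 0.0]
wrist_force: [-0.4, 0.2, -0.2]
gripper_width: 0.226
grip_force: 25.0
t: 9.58
tool_pos: [0.5344, -0.3898, 0.0865]
tcp_rot: [0.998, 0.067, 0.0, 0.0]
wrist_force: [-0.5, 0.9, 4.1]
gripper_width: 0.223
grip_force: 25.0
```

```bash
python3 -m creep '[[0,[0,0,-1],0],[0,[0,0,0],0],[0,[0,0,0],0],[0,[0,0,0],0],[0,[0,0,0],0],[0,[0,0,-10],0],[0,[0,0,-25],0],[0,[0,0,-30],0],[0,[0,0,-30],0],[0,[0,0,-25],0],[0,[0,0,0],0]]'
python3 - <<'E'
from h import *
im=save("wrist","w5.png")
for q in("tower","wedge"):
  for d in r.recognise(q,"wrist")[:2]: print(q,round(d["p"],2),w("wrist",d["point"]),px("wrist",w("wrist",d["point"]))[0].round())
r.capture("side")
for d in r.recognise("tower","side")[:3]: print("side",round(d["p"],2),w("side",d["point"]))
go([.5444,-.27,.22],-5)
E
```

```text
t: 10.5
tool_pos: [0.537, -0.3917, 0.2147]
tcp_rot: [0.998, 0.067, 0.005, 0.004]
wrist_force: [0.2, 0.6, 1.6]
gripper_width: 0.956
grip_force: 0.0
tower 0.58 [ 0.5361 -0.3892  0.1205] [315. 198.]
wedge 0.97 [ 0.6648 -0.4518  0.0042] [388.  64.]
wedge 0.58 [ 0.4449 -0.1397  0.016 ] [106. 219.]
side 0.59 [ 0.5255 -0.3948  0.0921]
t 10.75 tcp [ 0.5336 -0.3892  0.2054] head 7.62 shift [  26.5 -116.8  -14.5] yaw needed 12.62 F [ 0.6171  0.5559 -0.0155] w 87.0 0.0
```

Run:
```python
from h import *
print(r.sense()["qpos"])
im=cv2.imread("pics/w2.png");hsv=cv2.cvtColor(im,cv2.COLOR_BGR2HSV)
# from top cam fresh
im=r.capture("top");hsv=cv2.cvtColor(im,cv2.COLOR_RGB2HSV)
print(hsv[192,335],hsv[188,349],hsv[210,320])
go([.50,-.2,.20],-91.7)
```

```text
[-0.3861  0.4575  0.0799 -0.0004 -1.1956  2.0899]
[ 20  53 165] [ 20  54 161] [ 20  50 138]
t 10.8 tcp [ 0.5336 -0.3893  0.2052] head 7.62 shift [  -8.2 -192.1    5.5] yaw needed 99.32 F [-0.1937  0.2127 -0.1678] w 86.8 0.0
```

```bash
python3 -m creep '[[0,[4.3,-36,0],0],[0,[4.3,-36,0],0],[0,[4.3,-36,0],0],[0,[4.3,-36,0],0],[0,[4.3,-36,0],0],[0,[4.3,-36,0],0],[0,[4.3,-36,0],0],[0,[4.3,-36,0],0],[0,[0,0,0],7.1],[0,[0,0,0],7.1],[0,[0,0,0],7.1],[0,[0,0,0],7.1],[0,[0,0,0],7.1],[0,[0,0,0],7.1],[0,[0,0,0],7.1],[0,[0,0,0],7.1],[0,[0,0,0],7.1],[0,[0,0,0],7.1],[0,[0,0,0],7.1],[0,[0,0,0],7.1]]'; python3 -m creep '[[0,[0,0,0],7.1],[0,[0,0,0],7.0],[0,[0,0,0],0],[0,[0,0,0],0]]'
python3 - <<'E'
from h import *
im=save("wrist","w6.png")
hsv=cv2.cvtColor(im,cv2.COLOR_RGB2HSV)
for d in r.recognise("wedge","wrist")[:2]: print(round(d["p"],2),w("wrist",d["point"]),px("wrist",w("wrist",d["point"]))[0].round())
m=cv2.inRange(hsv,(5,200,60),(18,255,255));n,l,st,ce=cv2.connectedComponentsWithStats(m)
for i in range(1,n):
    if st[i,4]>150: print(st[i],ce[i])
go([.544,-.21,.2],-91.7)
E
```

```text
t: 12.47
tool_pos: [0.5296, -0.0997, 0.2055]
tcp_rot: [0.778, -0.629, -0.001, 0.001]
wrist_force: [0.8, 0.1, -0.5]
gripper_width: 0.995
grip_force: 0.0
t: 12.8
tool_pos: [0.5298, -0.0997, 0.2058]
tcp_rot: [-0.698, 0.716, 0.0, -0.001]
wrist_force: [0.4, 0.3, 1.0]
gripper_width: 1.004
grip_force: 0.0
0.93 [ 0.3251 -0.2506  0.0159] [507.  29.]
0.83 [ 0.5441 -0.1815  0.0159] [301. 101.]
t 12.9 tcp [ 0.5299 -0.0997  0.2061] head -91.54 shift [109.9 -17.    6.1] yaw needed 0.16 F [0.0419 0.1781 0.8322] w 86.8 0.0
```

View pics/w6.png

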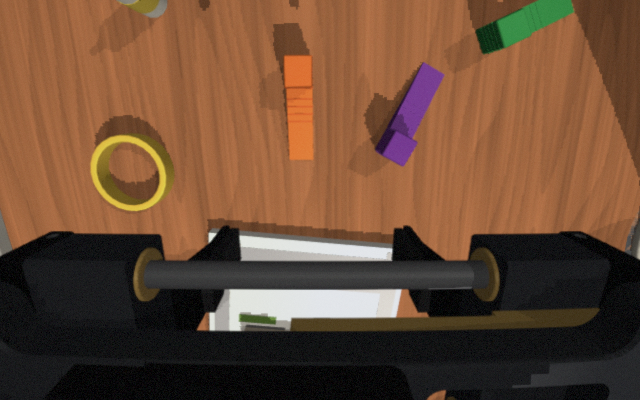

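Run:
```python
from h import *
im=cv2.imread("pics/w6.png");hsv=cv2.cvtColor(im,cv2.COLOR_BGR2HSV)
print(hsv[70,297],hsv[120,300],hsv[120,270])
m=((hsv[...,1]>200)&(hsv[...,0]<14)&(hsv[...,2]>120)).astype(np.uint8)
for v in list(range(52,64))+list(range(66,165,6))+[156,157,158,159,160,161]:
    xs=np.nonzero(m[v,270:330])[0]; print(v,(xs.min()+270,xs.max()+270,len(xs)) if len(xs) else None, im[v,297,2])
```

```text
[ 11 196 220] [ 11 199 218] [ 12 152 175]
52 None 106
53 None 113
54 None 122
55 (np.int64(287), np.int64(307), 5) 159
56 None 204
57 (np.int64(284), np.int64(284), 1) 217
58 (np.int64(286), np.int64(291), 2) 218
59 (np.int64(288), np.int64(288), 1) 219
60 (np.int64(284), np.int64(284), 1) 220
61 None 220
62 None 222
63 None 220
66 None 221
72 (np.int64(284), np.int64(284), 1) 221
78 (np.int64(284), np.int64(310), 3) 221
84 None 223
90 None 208
96 None 209
102 None 222
108 None 221
114 None 215
120 None 219
126 None 224
132 None 222
138 None 223
144 None 221
150 None 222
156 None 222
162 None 171
156 None 222
157 None 223
158 None 222
159 None 204
160 None 175
161 None 168
```

Run:
```python
from h import *
im=cv2.imread("pics/w6.png");hsv=cv2.cvtColor(im,cv2.COLOR_BGR2HSV)
m=((hsv[...,1]>175)&(hsv[...,0]<15)&(hsv[...,2]>150)).astype(np.uint8)
E={}
for v in list(range(55,162,3)):
    xs=np.nonzero(m[v,270:330])[0]
    if len(xs): E[v]=(xs.min()+270,xs.max()+271)
print(E);print("col",im[80:96,297,2])
s=r.sense();T=Ro.from_quat(s["tcp_rot"]).as_matrix()
t=lambda P:((P-s["tool_pos"])@T*1e3).round(1)
bt=onz("wrist",[(E[61][0],61),(E[61][1],61),(E[79][0],79),(E[79][1],79),(297.5,55.7)],.044)
print("block top",bt,t(bt))
tp=onz("wrist",[(E[157][0],157),(E[157][1],157),(302,159.3)],.002);print("tip",tp,t(tp))
g=(bt[0]+bt[1]+bt[2]+bt[3])/4;e=(tp[0]+tp[1])/2;print("heading",np.degrees(np.arctan2(*(e-g)[1::-1])))
d=(e-g)/np.linalg.norm((e-g)[:2]);d[2]=0
print("grip from tip",tp[2]-.095*d,"grip from back",bt[4]+.015*d)
```

```text
{55: (np.int64(285), np.int64(312)), 58: (np.int64(284), np.int64(312)), 61: (np.int64(284), np.int64(312)), 64: (np.int64(284), np.int64(312)), 67: (np.int64(284), np.int64(312)), 70: (np.int64(284), np.int64(312)), 73: (np.int64(284), np.int64(312)), 76: (np.int64(284), np.int64(312)), 79: (np.int64(285), np.int64(313)), 82: (np.int64(285), np.int64(313)), 85: (np.int64(285), np.int64(312)), 88: (np.int64(287), np.int64(313)), 91: (np.int64(286), np.int64(313)), 94: (np.int64(287), np.int64(313)), 97: (np.int64(287), np.int64(313)), 100: (np.int64(287), np.int64(313)), 103: (np.int64(287), np.int64(313)), 106: (np.int64(287), np.int64(313)), 109: (np.int64(287), np.int64(313)), 112: (np.int64(287), np.int64(313)), 115: (np.int64(287), np.int64(313)), 118: (np.int64(287), np.int64(313)), 121: (np.int64(287), np.int64(313)), 124: (np.int64(288), np.int64(313)), 127: (np.int64(288), np.int64(313)), 130: (np.int64(288), np.int64(313)), 133: (np.int64(288), np.int64(313)), 136: (np.int64(288), np.int64(313)), 139: (np.int64(288), np.int64(313)), 142: (np.int64(289), np.int64(313)), 145: (np.int64(289), np.int64(313)), 148: (np.int64(289), np.int64(313)), 151: (np.int64(289), np.int64(313)), 154: (np.int64(289), np.int64(313)), 157: (np.int64(289), np.int64(313))}
col [222 222 220 221 223 217 187 164 182 206 208 210 210 210 210 206]
block top [[ 0.558  -0.2186  0.044 ]
 [ 0.5308 -0.2178  0.044 ]
 [ 0.5579 -0.2019  0.044 ]
 [ 0.5303 -0.2011  0.044 ]
 [ 0.5447 -0.2231  0.044 ]] [[118.2 -31.5 162.1]
 [118.1  -4.2 162.1]
 [101.5 -30.9 162.1]
 [101.4  -3.3 162.1]
 [123.  -18.2 162.1]]
tip [[ 0.5616 -0.1179  0.002 ]
 [ 0.5332 -0.1171  0.002 ]
 [ 0.5463 -0.1147  0.002 ]] [[ 17.4 -32.3 204.1]
 [ 17.3  -3.9 204.1]
 [ 14.6 -17.  204.1]]
heading 88.0720167720515
grip from tip [ 0.5431 -0.2097  0.002 ] grip from back [ 0.5452 -0.2081  0.044 ]
```

```bash
python3 -m creep '[[0,[27.2,-4.3,30],0.3],[0,[27.2,-4.4,30],0],[0,[27.2,-4.4,30],0],[0,[27.2,-4.4,30],0],[0,[0,0,27],0],[0,[0,0,27],0],[0,[0,0,16],0],[0,[0,0,9],0],[0,[0,0,0],0]]'
python3 -c "
from h import *
go([.5441,-.209,.0055],-91.9)"
```

```text
t: 13.65
tool_pos: [0.5426, -0.2088, 0.0053]
tcp_rot: [-0.695, 0.719, 0.002, -0.001]
wrist_force: [0.4, -0.7, 0.5]
gripper_width: 1.002
grip_force: 0.0
t 13.65 tcp [ 0.5426 -0.2088  0.0053] head -91.93 shift [ 0.1 -1.6 -0.2] yaw needed -0.03 F [ 0.4287 -0.6514  0.474 ] w 87.1 0.0
```

```bash
python3 -m creep '[[1,[0,-1,0],0],[1,[0,0,0],0],[1,[0,0,0],0],[1,[0,0,0],0],[1,[0,0,0],0],[1,[0,0,0],0],[1,[0,0,0],0],[1,[0,0,0],0],[1,[0,0,0],0],[1,[0,0,0],0],[1,[0,0,0],0],[1,[0,0,0],0],[1,[0,0,0],0],[1,[0,0,0],0]]' 40
```

```text
t: 14.82
tool_pos: [0.545, -0.209, 0.0075]
tcp_rot: [-0.695, 0.719, 0.0, -0.0]
wrist_force: [0.3, 0.3, 0.4]
gripper_width: 0.316
grip_force: 40.0
```

```bash
python3 -m creep '[[1,[0,0,-10],0],[1,[0,0,-20],0],[1,[0,0,-25],0],[1,[0,0,-25],0],[1,[0,0,0],0],[1,[0,0,0],0]]'
python3 - <<'E'
from h import *
s=r.sense();T=Ro.from_quat(s["tcp_rot"]).as_matrix()
print(s["qpos"]);im=save("wrist","w7.png")
hsv=cv2.cvtColor(im,cv2.COLOR_RGB2HSV);go([.56,-.05,.09],-96.6)
m=((hsv[...,1]>175)&(hsv[...,0]<15)&(hsv[...,2]>150))
ys,xs=np.nonzero(m);print(xs.min(),xs.max(),ys.min(),ys.max())
# predicted back block corners
P=[s["tool_pos"]+T@np.array([.015,y,.0055-.005-.044+.0]) for y in(-.014,.014)];print(px("wrist",P))
E
```

```text
t: 15.32
tool_pos: [0.5461, -0.2091, 0.0899]
tcp_rot: [-0.695, 0.719, -0.002, 0.001]
wrist_force: [0.2, 0.0, -1.9]
gripper_width: 0.318
grip_force: 40.0
[-0.0888  0.4413 -0.2688  0.     -0.856   0.0544]
t 15.37 tcp [ 0.5449 -0.2088  0.0883] head -91.99 shift [-159.3   -9.5   -1.6] yaw needed 4.61 F [-0.4083 -0.3708 -1.2387] w 27.5 39.998918969281476
287 345 259 317
[[280.5824 256.2914]
 [348.1215 256.1251]]
```

Run:
```python
from h import *
im=cv2.imread("pics/top0.png")
c=onz("top",[(0,0)],0)
q=np.array([[.7003,.2653],[.6654,-.0312],[.4168,-.0024],[.4511,.296]]);ctr=q.mean(0);a=np.radians(83.37)
ex=np.array([np.cos(a),np.sin(a)]);ey=np.array([-ex[1],ex[0]])
# rectify at z=.025 (kerb tops), 1 px=0.5mm, base frame
def rect(im,cam,z,s=.0005):
    X=np.arange(-.16,.16,s);Y=np.arange(-.135,.135,s);gx,gy=np.meshgrid(X,Y)
    P=np.c_[(ctr+gx.reshape(-1,1)*ex+gy.reshape(-1,1)*ey),np.full(gx.size,z)]
    u=px(cam,P).astype(np.float32).reshape(*gx.shape,2);return X,Y,cv2.remap(im,u[...,0],u[...,1],cv2.INTER_LINEAR)
X,Y,R=rect(im,"top",.025);cv2.imwrite("pics/rect.png",R)
hsv=cv2.cvtColor(R,cv2.COLOR_BGR2HSV)
m=((hsv[...,0]>35)&(hsv[...,0]<85)&(hsv[...,1]>90))
for x0 in(.0,.03,.06,.09):
    col=m[:,np.argmin(abs(X-x0))];y=Y[col];print("x",x0,"green y",y.min(),y.max(),[round(v,4) for v in Y[1:][np.diff(col.astype(int))!=0]])
for y0 in(-.05,0,.05): 
    row=m[np.argmin(abs(Y-y0))];print("y",y0,[round(v,4) for v in X[1:][np.diff(row.astype(int))!=0]])
print(ctr,"edge mid if y_b=0",ctr-.02*ex)
```

```text
x 0.0 green y -0.07099999999999995 -0.041499999999999926 [np.float64(-0.071), np.float64(-0.041)]
x 0.03 green y -0.08699999999999997 0.08650000000000019 [np.float64(-0.087), np.float64(-0.0765), np.float64(-0.0735), np.float64(-0.047), np.float64(0.0285), np.float64(0.048), np.float64(0.077), np.float64(0.087)]
x 0.06 green y -0.08599999999999997 0.08700000000000019 [np.float64(-0.086), np.float64(-0.0645), np.float64(-0.056), np.float64(-0.043), np.float64(0.077), np.float64(0.0875)]
x 0.09 green y -0.08749999999999997 0.08600000000000019 [np.float64(-0.0875), np.float64(-0.045), np.float64(0.077), np.float64(0.0865)]
y -0.05 [np.float64(-0.0355), np.float64(-0.0245), np.float64(-0.002), np.float64(0.012), np.float64(0.029), np.float64(0.0335), np.float64(0.049), np.float64(0.071), np.float64(0.085), np.float64(0.0945), np.float64(0.0955), np.float64(0.1325)]
y 0 [np.float64(0.1235), np.float64(0.1325)]
y 0.05 [np.float64(-0.035), np.float64(-0.0255), np.float64(0.0035), np.float64(0.0175), np.float64(0.034), np.float64(0.0415), np.float64(0.124), np.float64(0.133)]
[0.5584 0.1319] edge mid if y_b=0 [0.5561 0.1121]
```

View pics/rect.png

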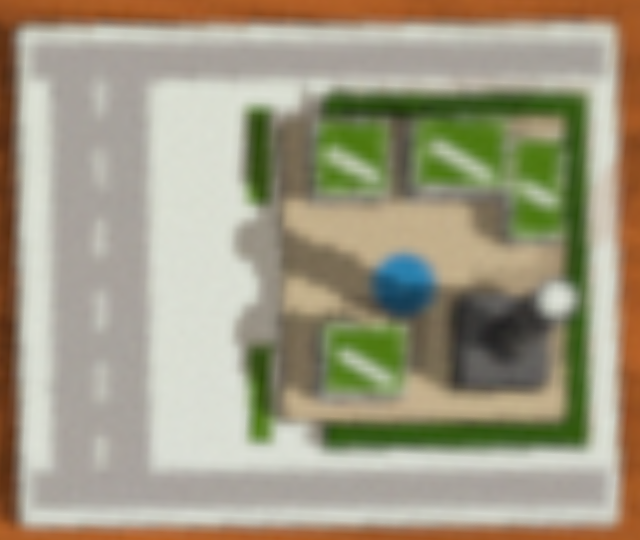

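```bash
python3 -m creep '[[1,[0,0,0],2.3],[1,[0,0,0],2.3],[1,[0,0,0],0]]'; python3 -c "
from h import *
go([.5434,.0028,.0315],-96.63)"
```

```text
t: 15.62
tool_pos: [0.5439, -0.2088, 0.0863]
tcp_rot: [-0.665, 0.747, 0.001, -0.001]
wrist_force: [0.7, 0.4, -1.1]
gripper_width: 0.323
grip_force: 40.0
t 15.62 tcp [ 0.5439 -0.2088  0.0863] head -96.63 shift [-210.1   24.8   54.9] yaw needed -0.0 F [ 0.7106  0.3861 -1.0731] w 28.1 39.99966507560657
```

```bash
python3 -m creep '[[1,[-20,4,0],0],[1,[-35,4,0],0],[1,[-35,4,0],0],[1,[-35,4,0],0],[1,[-35,4,0],0],[1,[-30,4,0],0],[1,[-20,0.8,0],0],[1,[0,0,15],0],[1,[0,0,20],0],[1,[0,0,15],0],[1,[0,0,0],0],[1,[0,0,0],0]]'; python3 -c "
from h import *
go([.5434,.0028,.0215],-96.63)
s=save('side','s1.png');save('top','t1.png')"
```

```text
t: 16.62
tool_pos: [0.5435, 0.0022, 0.0364]
tcp_rot: [-0.666, 0.746, 0.001, -0.002]
wrist_force: [0.1, 0.4, -0.7]
gripper_width: 0.317
grip_force: 40.0
t 16.62 tcp [0.5435 0.0022 0.0364] head -96.53 shift [-0.6  0.1 14.9] yaw needed 0.1 F [ 0.1171  0.4174 -0.69  ] w 27.6 39.99910572639237
```

```bash
python3 -m creep '[[1,[0,0,5],0],[1,[0,0,4],0],[1,[0,0,2],0],[1,[0,0,0],0],[1,[0,0,0],0]]';python3 -m creep '[[1,[0,0,1],0],[1,[0,0,0],0],[1,[0,0,0],0]]';python3 -m creep '[[1,[0,0,1],0],[1,[0,0,0],0],[1,[0,0,0],0]]';python3 -m creep '[[1,[0,0,1],0],[1,[0,0,0],0],[1,[0,0,0],0]]'
```

```text
t: 17.13
tool_pos: [0.5444, 0.0024, 0.0265]
tcp_rot: [-0.665, 0.746, -0.0, -0.0]
wrist_force: [-0.5, 0.1, -0.2]
gripper_width: 0.317
grip_force: 40.0
t: 17.38
tool_pos: [0.5444, 0.0025, 0.0256]
tcp_rot: [-0.665, 0.746, -0.0, 0.0]
wrist_force: [0.7, 0.3, -0.7]
gripper_width: 0.318
grip_force: 40.0
t: 17.63
tool_pos: [0.5444, 0.0025, 0.0245]
tcp_rot: [-0.665, 0.746, 0.0, -0.0]
wrist_force: [-0.4, -0.5, -0.5]
gripper_width: 0.314
grip_force: 40.0
t: 17.88
tool_pos: [0.5443, 0.0025, 0.0235]
tcp_rot: [-0.665, 0.746, 0.0, -0.0]
wrist_force: [0.5, -0.6, -0.5]
gripper_width: 0.318
grip_force: 40.0
```

```bash
for i in 1 2; do :; done; python3 -m creep '[[1,[0,0,0.7],0],[1,[0,0,0],0],[1,[0,0,0],0]]';python3 -m creep '[[1,[0,0,0.7],0],[1,[0,0,0],0],[1,[0,0,0],0]]';python3 -m creep '[[1,[0,0,0.7],0],[1,[0,0,0],0],[1,[0,0,0],0]]'
```

```text
t: 18.13
tool_pos: [0.5444, 0.0025, 0.0228]
tcp_rot: [-0.665, 0.746, 0.0, -0.0]
wrist_force: [-0.4, -0.6, -0.5]
gripper_width: 0.32
grip_force: 40.0
t: 18.38
tool_pos: [0.5445, 0.0025, 0.0225]
tcp_rot: [-0.665, 0.746, -0.0, 0.0]
wrist_force: [-1.0, 0.1, 3.3]
gripper_width: 0.317
grip_force: 40.0
t: 18.63
tool_pos: [0.5445, 0.0025, 0.0225]
tcp_rot: [-0.666, 0.746, -0.0, 0.0]
wrist_force: [-1.7, 0.4, 8.1]
gripper_width: 0.316
grip_force: 40.0
```

```bash
python3 -m creep '[[1,[0,0,-0.8],0],[1,[-4,0,0],0],[1,[-6,0,0],0],[1,[-6,0,0],0],[1,[-4,0,0],0],[1,[-2,0,0],0],[1,[0,0,0],0],[1,[0,0,0],0]]'
for k in 1; do python3 -c "
from h import *
go([.5434+.0035,.0028+.03,.0225],-96.63)"; done
python3 -m creep '[[1,[-2,0,0],0],[1,[0,0,0],0],[1,[0,0,0],0]]';python3 -m creep '[[1,[-2,0,0],0],[1,[0,0,0],0],[1,[0,0,0],0]]';python3 -m creep '[[1,[-2,0,0],0],[1,[0,0,0],0],[1,[0,0,0],0]]';python3 -m creep '[[1,[-2,0,0],0],[1,[0,0,0],0],[1,[0,0,0],0]]'
```

```text
t: 19.3
tool_pos: [0.5474, 0.0252, 0.0225]
tcp_rot: [-0.666, 0.746, -0.0, 0.001]
wrist_force: [-0.5, 1.0, 4.5]
gripper_width: 0.318
grip_force: 40.0
t 19.3 tcp [0.5474 0.0252 0.0225] head -96.55 shift [-7.5  1.3 -0. ] yaw needed 0.08 F [-0.5371  0.99    4.5066] w 27.6 40.00129083533011
t: 19.55
tool_pos: [0.5474, 0.0265, 0.0225]
tcp_rot: [-0.665, 0.746, -0.0, 0.0]
wrist_force: [-0.8, 0.5, 4.7]
gripper_width: 0.316
grip_force: 40.0
t: 19.8
tool_pos: [0.5475, 0.0282, 0.0225]
tcp_rot: [-0.665, 0.746, -0.0, 0.0]
wrist_force: [-0.9, -1.9, 6.2]
gripper_width: 0.317
grip_force: 40.0
t: 20.05
tool_pos: [0.5477, 0.0301, 0.0225]
tcp_rot: [-0.665, 0.746, -0.0, -0.0]
wrist_force: [-0.4, -1.6, 4.6]
gripper_width: 0.321
grip_force: 40.0
t: 20.3
tool_pos: [0.5479, 0.0321, 0.0225]
tcp_rot: [-0.665, 0.747, -0.0, -0.0]
wrist_force: [-1.3, -1.9, 5.8]
gripper_width: 0.318
grip_force: 40.0
```

```bash
python3 -m creep '[[1,[-2,0,-0.3],0],[1,[0,0,0],0],[1,[0,0,0],0]]';python3 -m creep '[[1,[-2,0,0],0],[1,[0,0,0],0],[1,[0,0,0],0]]';python3 -m creep '[[1,[-2,0,0],0],[1,[0,0,0],0],[1,[0,0,0],0]]';python3 -m creep '[[1,[-2,0,0],0],[1,[0,0,0],0],[1,[0,0,0],0]]'
```

```text
t: 20.55
tool_pos: [0.548, 0.0343, 0.0225]
tcp_rot: [-0.665, 0.747, 0.0, -0.0]
wrist_force: [-1.0, -1.6, 4.2]
gripper_width: 0.318
grip_force: 40.0
t: 20.8
tool_pos: [0.5481, 0.0361, 0.0225]
tcp_rot: [-0.665, 0.747, 0.0, -0.0]
wrist_force: [-0.5, -2.5, 5.4]
gripper_width: 0.319
grip_force: 40.0
t: 21.05
tool_pos: [0.5481, 0.0376, 0.0225]
tcp_rot: [-0.665, 0.747, 0.0, -0.001]
wrist_force: [-0.4, -4.8, 3.8]
gripper_width: 0.319
grip_force: 40.0
t: 21.3
tool_pos: [0.548, 0.0392, 0.0225]
tcp_rot: [-0.665, 0.747, 0.0, -0.001]
wrist_force: [-1.1, -6.6, 4.6]
gripper_width: 0.319
grip_force: 40.0
```

```bash
python3 -m creep '[[1,[-2,0,0],0],[1,[-2,0,0],0],[1,[0,0,0],0],[1,[0,0,0],0]]';python3 -m creep '[[1,[-2,0,0],0],[1,[-2,0,0],0],[1,[0,0,0],0],[1,[0,0,0],0]]';python3 -m creep '[[1,[-2,0,0],0],[1,[-2,0,0],0],[1,[0,0,0],0],[1,[0,0,0],0]]'
python3 - <<'E'
from h import *
im=save("side","s2.png")
for d in r.recognise("podium_edge","side")[:2]: print(round(d["p"],2),w("side",d["point"]))
a=cv2.imread("pics/side0.png");b=cv2.imread("pics/s2.png")
cv2.imwrite("pics/cmp.png",np.vstack([cv2.resize(i[145:215,230:345],None,fx=4,fy=4,interpolation=2) for i in(a,b)]))
E
```

```text
t: 21.63
tool_pos: [0.5482, 0.0429, 0.0225]
tcp_rot: [-0.665, 0.747, 0.0, -0.002]
wrist_force: [-1.5, -7.7, 5.3]
gripper_width: 0.315
grip_force: 40.0
t: 21.97
tool_pos: [0.5486, 0.0467, 0.0225]
tcp_rot: [-0.665, 0.747, 0.0, -0.002]
wrist_force: [-1.8, -6.5, 6.2]
gripper_width: 0.32
grip_force: 40.0
t: 22.3
tool_pos: [0.5489, 0.0507, 0.0225]
tcp_rot: [-0.665, 0.747, 0.0, -0.002]
wrist_force: [-1.5, -8.5, 6.6]
gripper_width: 0.319
grip_force: 40.0
0.82 [0.5078 0.1487 0.0255]
```

```bash
cat > flow.py <<'E'
import sys
from h import *
def flow(f0,f1):
    a=cv2.imread(f0,0);b=cv2.imread(f1,0)
    ctr=np.array([.5584,.1319]);t=np.radians(83.37);ex=np.array([np.cos(t),np.sin(t)]);ey=np.array([-ex[1],ex[0]])
    W=lambda x,y,z:np.r_[ctr+x*ex+y*ey,z]
    # reference static points on base/tape area for camera shake
    for lab,xs,ys,z in(("pod front",(-.018,-.01,.0,.01,.02),np.linspace(-.07,.07,15),.030),("pod mid",(.04,.05,.06),np.linspace(-.07,.07,15),.032),("street static",(-.14,-.12,-.1),np.linspace(-.11,.11,23),.015),("board side static",(-.05,0,.05,.1),(-.12,-.115,-.105,.105,.115,.12),.015)):
        P=[W(x,y,z) for x in xs for y in ys];u=px("side",P).astype(np.float32).reshape(-1,1,2)
        n,st,er=cv2.calcOpticalFlowPyrLK(a,b,u,None,winSize=(11,11),maxLevel=0,minEigThreshold=3e-3)
        n2,st2,_=cv2.calcOpticalFlowPyrLK(b,a,n,None,winSize=(11,11),maxLevel=0,minEigThreshold=3e-3)
        ok=(st.ravel()==1)&(st2.ravel()==1)&(np.linalg.norm((n2-u).reshape(-1,2),axis=1)<.15)&(er.ravel()<6)
        d=(n-u).reshape(-1,2)[ok];print(lab,ok.sum(),np.median(d,0),np.percentile(d[:,1],[25,75]) if ok.sum() else"")
    p=px("side",[W(-.02,0,.03),W(-.02,0,.034),W(-.0185,0,.03),W(0,0,.03),W(0,0,.034)]);print("4mm rise:",p[1]-p[0],"slide 1.5:",p[2]-p[0])
flow(*sys.argv[1:3])
E
python3 flow.py pics/s1.png pics/s2.png; python3 -c "
from h import *
for p in [(.5584,.1319,.03),(.49,.12,.03),(.63,.11,.03)]: print(px('side',[p]))
s=r.sense();print(px('side',[s['tool_pos'],s['tool_pos']+[0,0,.1]]))"
```

```text
pod front 2 [-6.6714 -2.5715] [-2.727  -2.4161]
pod mid 5 [-6.9798 -2.2973] [-2.3935 -2.0721]
street static 10 [-0.0265 -0.0119] [-0.0196  0.0014]
board side static 5 [-4.1616 -2.2956] [-2.3234 -0.0164]
4mm rise: [-0.0321 -1.0602] slide 1.5: [-0.2052 -0.1906]
[[286.5417 170.9783]]
[[270.8934 178.3124]]
[[307.7298 167.5649]]
[[298.0281 183.6415]
 [297.5235 155.6678]]
```

```bash
python3 -m creep '[[1,[-2,0,0],0],[1,[-2,0,0],0],[1,[-2,0,0],0],[1,[-1,0,0],0],[1,[0,0,0],0],[1,[0,0,0],0]]'
python3 - <<'E'
from h import *
save("side","s3.png");save("top","t3.png")
ctr=np.array([.5584,.1319]);t=np.radians(83.37);ex=np.array([np.cos(t),np.sin(t)]);ey=np.array([-ex[1],ex[0]])
for cam,f0,f1 in(("side","side0","s3"),("side","s1","s3"),("top","top0","t3"),("top","t1","t3")):
    a=cv2.imread(f"pics/{f0}.png");b=cv2.imread(f"pics/{f1}.png")
    d=np.abs(a.astype(int)-b).mean(2)
    # local ECC-like: template match windows on grid of podium pts
    A=a.astype(np.float32);B=b.astype(np.float32);out=[]
    for x in np.arange(-.02,.1,.01):
        for y in np.arange(-.07,.071,.01):
            u=px(cam,[np.r_[ctr+x*ex+y*ey,.03]])[0].round().astype(int);h=4
            T=A[u[1]-h:u[1]+h+1,u[0]-h:u[0]+h+1];S=B[u[1]-h-3:u[1]+h+4,u[0]-h-3:u[0]+h+4]
            if T.std()<15: continue
            M=cv2.matchTemplate(S,T,cv2.TM_CCOEFF_NORMED);_,mx,_,(i,j)=cv2.minMaxLoc(M)
            if mx<.95 or not(0<i<6 and 0<j<6): continue
            q=lambda l,c,r_:.5*(l-r_)/(l-2*c+r_)
            out.append((x*1e3,y*1e3,round(i-3+q(M[j,i-1],M[j,i],M[j,i+1]),2),round(j-3+q(M[j-1,i],M[j,i],M[j+1,i]),2),round(float(mx),2)))
    print(cam,f0);[print(*np.round(o,2)) for o in out[:40]]
    p=px(cam,[np.r_[ctr-.02*ex,.03],np.r_[ctr-.02*ex,.034],np.r_[ctr-.0185*ex,.03]]);print("rise4",p[1]-p[0],"slide1.5",p[2]-p[0])
E
```

```text
t: 22.9
tool_pos: [0.5497, 0.0575, 0.0225]
tcp_rot: [-0.665, 0.747, 0.0, -0.002]
wrist_force: [-1.4, -8.4, 6.7]
gripper_width: 0.316
grip_force: 40.0
side side0
10.0 70.0 -0.54 -1.45 0.96
20.0 70.0 0.09 -0.18 0.98
30.0 70.0 0.05 -0.08 0.98
40.0 70.0 0.16 -0.15 0.99
50.0 70.0 0.16 -0.2 0.98
60.0 70.0 -0.75 -1.11 0.97
70.0 60.0 -0.76 -1.19 0.96
70.0 70.0 -0.77 -1.12 0.98
80.0 60.0 -0.66 -1.1 0.97
80.0 70.0 -0.78 -1.07 0.98
90.0 50.0 -0.76 -0.96 0.96
90.0 60.0 -0.67 -1.06 0.97
90.0 70.0 0.1 -0.2 0.99
rise4 [-0.0321 -1.0602] slide1.5 [-0.2052 -0.1906]
side s1
10.0 70.0 -0.54 -1.46 0.96
20.0 70.0 0.1 -0.19 0.98
30.0 70.0 0.06 -0.09 0.98
40.0 70.0 0.18 -0.17 0.99
50.0 70.0 0.18 -0.22 0.98
60.0 70.0 -0.75 -1.11 0.97
70.0 60.0 -0.76 -1.19 0.96
70.0 70.0 -0.77 -1.12 0.98
80.0 60.0 -0.65 -1.1 0.97
80.0 70.0 -0.79 -1.06 0.98
90.0 50.0 -0.77 -0.96 0.95
90.0 60.0 -0.67 -1.06 0.97
90.0 70.0 0.09 -0.19 0.99
rise4 [-0.0321 -1.0602] slide1.5 [-0.2052 -0.1906]
top top0
0.0 60.0 -0.9 -0.09 0.97
0.0 70.0 -0.31 -0.01 0.98
10.0 50.0 -1.0 -0.04 0.95
10.0 60.0 -0.95 -0.09 0.97
10.0 70.0 -0.22 -0.03 0.97
20.0 40.0 -1.01 -0.11 0.95
20.0 50.0 -1.01 -0.07 0.97
20.0 60.0 -0.99 -0.13 0.96
20.0 70.0 -0.59 -0.13 0.98
30.0 50.0 -1.04 -0.08 0.98
30.0 60.0 -0.99 -0.16 0.96
30.0 70.0 -0.63 -0.19 0.99
40.0 50.0 -0.96 -0.04 0.98
40.0 60.0 -0.99 -0.18 0.96
40.0 70.0 -0.71 0.02 0.99
50.0 50.0 -0.75 0.21 0.97
50.0 60.0 -0.81 -0.25 0.98
50.0 70.0 -0.74 -0.0 0.99
60.0 50.0 -0.37 -0.15 0.95
60.0 60.0 -0.51 -0.25 0.98
60.0 70.0 -0.37 -0.07 0.99
rise4 [-0.1725 -0.248 ] slide1.5 [-0.4322 -0.0187]
top t1
0.0 60.0 -0.9 -0.08 0.97
0.0 70.0 -0.3 0.02 0.98
rise4 [-0.1725 -0.248 ] slide1.5 [-0.4322 -0.0187]
```

Run:
```python
from h import *
ctr=np.array([.5584,.1319]);t=np.radians(83.37);ex=np.array([np.cos(t),np.sin(t)]);ey=np.array([-ex[1],ex[0]])
W=lambda x,y,z:np.r_[ctr+x*ex+y*ey,z]
a=cv2.imread("pics/side0.png",0);b=cv2.imread("pics/s3.png",0);b2=cv2.imread("pics/s2.png",0);s1=cv2.imread("pics/s1.png",0)
def ecc(A,B,x0,y0,x1,y1):
    S=3;T=cv2.resize(A[y0:y1,x0:x1],None,fx=S,fy=S,interpolation=cv2.INTER_CUBIC);I=cv2.resize(B[y0-4:y1+4,x0-4:x1+4],None,fx=S,fy=S,interpolation=cv2.INTER_CUBIC)
    M=np.float32([[1,0,4*S],[0,1,4*S]])
    try: c,M=cv2.findTransformECC(T,I,M,cv2.MOTION_TRANSLATION,(3,100,1e-5),None,5);return round(c,3),((M[:,2]-4*S)/S).round(2)
    except cv2.error: return None
for n,P in dict(edgeL=W(-.02,.075,.02),edgeR=W(-.02,-.075,.02),mid=W(-.02,0,.02),roofL=W(.02,.045,.045),roofR=W(.02,-.055,.045),block=W(.083,.028,.053),hedge=W(-.03,.06,.02),ctrlboard=W(-.15,.125,.015),ctrlboard2=W(.15,.125,.015)).items():
    u=px("side",[P])[0];print(n,u.round(1))
    x,y=u.round().astype(int);bx=(x-7,y-6,x+8,y+7)
    print("  side0-s1",ecc(a,s1,*bx),"s1-s2",ecc(s1,b2,*bx),"s1-s3",ecc(s1,b,*bx),"0-3",ecc(a,b,*bx))
def pred(P,g,s,zp=.015):
    P=np.array(P);d=P[:2]-ctr;x,y=d@ex,d@ey;h=P[2]-.015;th=g/.14;L=.122-x
    return (px("side",[W(x+s+h*th,y,P[2]+L*th)])-px("side",[P]))[0].round(2)
for g in(.003,.004,.005): print(g,[pred(W(*q),g,.0015) for q in((-.02,.075,.02),(.02,.045,.045),(.083,.028,.053))])
```

```text
edgeL [268.7 181.7]
  side0-s1 (1.0, array([0.  , 0.01], dtype=float32)) s1-s2 (0.99, array([ 0.12, -0.16], dtype=float32)) s1-s3 (0.985, array([ 0.21, -0.19], dtype=float32)) 0-3 (0.985, array([ 0.2 , -0.18], dtype=float32))
edgeR [309.  170.9]
  side0-s1 (0.766, array([5.26, 3.03], dtype=float32)) s1-s2 (0.216, array([3.76, 2.55], dtype=float32)) s1-s3 (0.297, array([0.04, 2.19], dtype=float32)) 0-3 (0.898, array([-0.44, -0.1 ], dtype=float32))
mid [289.3 176.1]
  side0-s1 (0.807, array([-5.27,  0.51], dtype=float32)) s1-s2 None s1-s3 None 0-3 None
roofL [271.6 167.7]
  side0-s1 (0.363, array([ 0.39, -4.33], dtype=float32)) s1-s2 (0.923, array([-4.35,  0.11], dtype=float32)) s1-s3 (0.895, array([-4.47, -0.07], dtype=float32)) 0-3 (0.417, array([-4.32, -3.91], dtype=float32))
roofR [298.2 160.9]
  side0-s1 None s1-s2 None s1-s3 None 0-3 None
block [268.2 156.9]
  side0-s1 None s1-s2 (0.801, array([ 5.59, -2.77], dtype=float32)) s1-s3 (0.807, array([ 6.21, -4.06], dtype=float32)) 0-3 None
hedge [274.2 181.9]
  side0-s1 (0.999, array([-0.01,  0.01], dtype=float32)) s1-s2 (0.988, array([ 0.26, -0.17], dtype=float32)) s1-s3 (0.983, array([ 0.38, -0.23], dtype=float32)) 0-3 (0.983, array([ 0.39, -0.23], dtype=float32))
ctrlboard [271.7 206.3]
  side0-s1 (0.999, array([-0.01,  0.01], dtype=float32)) s1-s2 (0.999, array([-0.01, -0.01], dtype=float32)) s1-s3 (0.999, array([-0.01, -0.  ], dtype=float32)) 0-3 (0.999, array([-0.01, -0.01], dtype=float32))
ctrlboard2 [235.5 165.3]
  side0-s1 (0.99, array([-0.12, -0.1 ], dtype=float32)) s1-s2 (0.995, array([ 0.02, -0.05], dtype=float32)) s1-s3 (0.994, array([ 0.03, -0.02], dtype=float32)) 0-3 (0.991, array([-0.06, -0.06], dtype=float32))
0.003 [array([-0.26, -1.03]), array([-0.3 , -0.85]), array([-0.29, -0.48])]
0.004 [array([-0.28, -1.3 ]), array([-0.34, -1.07]), array([-0.33, -0.59])]
0.005 [array([-0.3 , -1.58]), array([-0.38, -1.29]), array([-0.37, -0.69])]
```

Run:
```python
from h import *
ctr=np.array([.5584,.1319]);t=np.radians(83.37);ex=np.array([np.cos(t),np.sin(t)]);ey=np.array([-ex[1],ex[0]])
W=lambda x,y,z:np.r_[ctr+x*ex+y*ey,z]
A={n:cv2.imread(f"pics/{n}.png",0) for n in("s1","s2","s3")}
for y in(.072,.065,.058,.05,.04,-.06,-.072):
    u=px("side",[W(-.0185,y,.028),W(-.0185,y,.015)]);c=int(round(u[0,0]));v=int(u[0,1])
    print("y",y,"deck top row",u[0].round(1),"bottom",u[1].round(1),"rows from",v-7)
    for n in A: print("  ",n,A[n][v-7:v+11,c])
```

```text
y 0.072 deck top row [269.2 179.1] bottom [269.4 182.6] rows from 172
   s1 [117 117 118 121 126 138 141 123 102  90  94 103 119 155 186 196 197 196]
   s2 [118 118 117 121 131 136 123 101  88  89 106 112 122 156 186 195 195 197]
   s3 [115 118 121 129 137 134 114  96  86  93 109 113 121 155 186 194 196 196]
y 0.065 deck top row [271.2 178.6] bottom [271.4 182. ] rows from 171
   s1 [116 115 114 112 112 112 115 119 108  94  86  87  95 133 171 193 196 196]
   s2 [104 111 115 116 109 105 107 106  93  87  98 101 102 134 170 192 196 196]
   s3 [103 110 115 116 110 112 114 103  90  86 100 102  99 133 172 191 195 197]
y 0.058 deck top row [273.2 178.1] bottom [273.3 181.5] rows from 171
   s1 [116 117 114 115 112 103  99  98  95  87  83  88 113 158 188 196 196 197]
   s2 [ 63  88 106 112 104  99  99  95  88  88  95  96 113 157 189 196 196 196]
   s3 [ 65  89 103 107 100  98  97  93  87  95 103  98 114 158 187 195 196 195]
y 0.05 deck top row [275.4 177.5] bottom [275.6 180.9] rows from 170
   s1 [ 86 104 112 113 114 107 100  96  95  89  83  84  90 129 172 193 196 197]
   s2 [ 24  25  40  6
[... 350 characters left out ...]
 151 187 195 196]
   s3 [ 46  61  68  58  56  66  79  85  83  84  98 102  89 103 150 188 194 196]
y -0.06 deck top row [304.9 169.6] bottom [304.9 173. ] rows from 162
   s1 [77 94 93 74 57 42 43 52 60 64 73 84 92 97 92 78 67 67]
   s2 [ 51  53  46  31  22  15  18  17  22  26  30  29  36  57  78  96 105 106]
   s3 [ 58  50  39  24  27  30  36  40  42  48  59  61  55  82 120 142 148 148]
y -0.072 deck top row [308.  168.8] bottom [308.  172.2] rows from 161
   s1 [ 67  81  96 103  94  71  58  55  61  62  49  44  45  53  68  79  76  73]
   s2 [ 43  51  55  54  48  58  73  82  87  93  92  84  71  86 131 162 170 170]
   s3 [ 37  39  34  39  59  78  88  91  89  91  91  86  72  85 131 162 171 172]
```

```bash
python3 -c "
from h import *
go([.55,.0575,.0225]);print(r.close_job())"
```

```text
t 23.0 tcp [0.5497 0.0575 0.0225] head -96.6 shift [-0.  -0.3 -0. ] yaw needed None F [-1.3553 -8.2102  6.7358] w 27.2 40.002077548645616
the job is handed in; nothing more can be done
None
```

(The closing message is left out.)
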